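# Grade a bearing hub by hand weight and book it into its lane

## Robot

A 6-joint arm with a two-finger parallel gripper is mounted at the origin on the work surface; the furniture and walls round the work are solid. World frame = base frame: x ahead of the robot, y to its left, z up, the work surface at z = 0. Lengths are in mm, angles in rad, forces in N, time in s.
With the tool pointing down it reaches from about 350 to 875 mm from the base axis. Payload 4.2 kg.
Tool frame: the origin (TCP) lies on the mounting face of the last link; the fingertips stand 173 mm ahead of it and the grasp point (between the pads) lies 155 mm ahead of it; z points along the fingers, y is the line along which they close (so a half turn about z gives the same grasp; the last joint's range is limited). The gripper opens to 85 mm and grips with 20 to 120 N. Pads are 22 mm wide; open, the fingers measure 114 mm over their backs; the gripper's body (76 mm by 85 mm) begins 54 mm behind the grasp point. The pads swing forward as they close: fully open they stand 13 mm farther back than shut.
Start: joints at [-1.019, 0.385, 0.008, 0, -1.194, -0.259], TCP at [180.413, -598.374, 404.712] pointing down, gripper open.
Joint ranges: [-3.14, 3.14], [-1.21, 2.06], [-1.07, 1.41], [-3.16, 2.05], [-2.99, -0.16], [-3.1, 3.1]. Speed limits (rad/s): [2.79, 2.79, 3.14, 3.14, 3.14, 3.14].

## Interface

Orientations are given as a unit quaternion [x, y, z, w].
In Python, from bench import arm gives the robot as it stands.
- The arm moves only by the tool carry_out, never from a script. Its argument "rows" is a list of rows, each a list of 7 numbers: the shift along the tool's x, y, z as a fraction of full scale, then the turn, a rotation vector about the tool's x, y, z as a fraction of full scale, then the opening, from -1 (shut) to 1 (fully open). A call has 1 to 12 rows; each row is the pose to reach, as a shift and turn from the pose commanded when the call began, along the tool's axes at that moment, turning the shorter way round; what a row does not reach only later rows make up. Full scale, the value 1, is 20 cm for a shift and pi rad for a turn. A row lasts 1/8 s, in which the tool goes at most 62.5 mm and 10.7 degrees, less where a joint would pass 70% of its speed; a pose out of reach is approached as far as the arm can. A call with a number of a shift or a turn outside -1 to 1 is refused whole. A call with a gripper value outside its range is refused whole. The fingers move at their own pace and stop on an object; the grip force is fixed at half the most. Time passes only in rows, so rows that repeat a pose let the fingers close. It gives the time, the measured TCP pose, the force, the opening and the grip force at its end, in the units of the state.
- arm.read_state(): the state, without advancing time (a new reading comes with each control period).
- arm.get_image(name): name is "scene" or "top" or "wrist"; returns (picture, depth): 480x640x3 uint8, red, green, blue; 480x640 float32, mm along the optical axis (not along the pixel's ray), 0 where there is no reading.
- arm.calibration(name): a dict with "mtx" (3x3 intrinsics, pixels), "cam_to_world" (4x4, takes a point from camera to world coordinates). Camera axes: x right, y up, looking along -z (the intrinsics and any distortion apply to the point x, -y, -z); pixel columns grow to the right and rows downward; lengths in mm; the calibration is good to about 2 mm. A picture is of the moment at which its call begins: read the wrist's pose just before it. calibration takes no time and is no camera call; for the wrist camera it gives the pose at the moment of the call.
- arm.job_done(): hands the job in; it is judged then, once.
The state is a dict: "clock": time; "joints": joint angles; "joint_vel": joint speeds; "joint_efforts": joint torques, N m; "position": TCP position; "ee_rot": TCP orientation; "contact_force": force on the tool from outside, world axes, zero at the start; "wrist_torque": the same for the moment, N m; "gripper_width": finger opening in mm; "grasp_force": force on a finger pad.
Only numpy, scipy, OpenCV 4.12 (cv2) and the standard library are available. Lean on these libraries where they do the work, as an engineer would, in place of code of your own. Each camera call takes 0.05 s, during which the arm holds its last target. There are 200 camera calls.

## Task

Lift the closed bearing hub clear of the bench and hold it still for a moment to feel its mass: under 400 g it is hollow and belongs in the green lane, 400 to 600 g it is filled and belongs in the yellow lane, over 600 g it is solid and belongs in the red lane (within 40 g of a limit either neighbouring lane will do). Set it down gently in the mouth of that lane, slide it along until it presses on the sprung buffer with about 10 N for half a second, never as hard as 25 N and without jamming it in the rails, then ease off and leave it standing at its seat just touching the buffer, without tipping it or disturbing the other things on the bench.

Things in the scene. Friction and masses are not known exactly. Their poses are not given: they have to be found in the camera images.
- hub: closed steel bearing hub, upright: foot flange 60 mm across, 10 mm high; above it a round body 46 mm across to grip; silvery lid with six screws; 54 mm high over all. Origin: centre of its underside, z up. Hollow, filled or solid does not show: mass anywhere from 150 to 850 g, new each time
- lane_green: fixed green lane (light hubs; 1 brass stud on its green housing), base 190x112x8. Origin: centre of its underside; x runs from the open mouth to the buffer, z up. Steel rails, tops 24 mm up, inner width 64 mm beyond x=-20, widening to 90 mm at the mouth, x=-91. Housing at x=55..91, 50 wide, top 58 mm up. The lanes stand in any order
- bed_green: flat sprung green bed of that lane, 135 x 62 x 3 mm, from x = -90 to 45 mm in the lane's frame; a seated hub stands on it. Origin on its top at the lane's origin, 16 mm above the bench when empty. It sinks level under load, about 2.5 N per mm, 5 mm at most (under a hub's own weight 0 to 3 mm), so it may be pressed lightly while sliding; its friction adds to the push felt at the wrist
- buffer_green: black sprung buffer pad of the green lane, 24 wide, 14 high. Origin: centre of the face that meets the hub's body, 35 mm along the lane's x when unloaded, 44 mm above the bench. Gives way along the lane's x at about 5 N per mm, 6 mm at most, and pushes a hub back if it is let go under load
- seat_green (a point): where the centre of the hub's underside is when the hub just touches the unloaded green buffer: 12 mm along the lane's x axis, on the bed
- mouth_green (a point): point on the green bed, in the wide part of the lane, to set the hub down: 58 mm before the lane's origin; the hub then slides 70 mm along the lane to its seat
- lane_yellow: fixed yellow lane (medium hubs; 2 brass studs on its yellow housing), base 190x112x8. Origin: centre of its underside; x runs from the open mouth to the buffer, z up. Steel rails, tops 24 mm up, inner width 64 mm beyond x=-20, widening to 90 mm at the mouth, x=-91. Housing at x=55..91, 50 wide, top 58 mm up. The lanes stand in any order
- bed_yellow: flat sprung yellow bed of that lane, 135 x 62 x 3 mm, from x = -90 to 45 mm in the lane's frame; a seated hub stands on it. Origin on its top at the lane's origin, 16 mm above the bench when empty. It sinks level under load, about 2.5 N per mm, 5 mm at most (under a hub's own weight 0 to 3 mm), so it may be pressed lightly while sliding; its friction adds to the push felt at the wrist
- buffer_yellow: black sprung buffer pad of the yellow lane, 24 wide, 14 high. Origin: centre of the face that meets the hub's body, 35 mm along the lane's x when unloaded, 44 mm above the bench. Gives way along the lane's x at about 5 N per mm, 6 mm at most, and pushes a hub back if it is let go under load
- seat_yellow (a point): where the centre of the hub's underside is when the hub just touches the unloaded yellow buffer: 12 mm along the lane's x axis, on the bed
- mouth_yellow (a point): point on the yellow bed, in the wide part of the lane, to set the hub down: 58 mm before the lane's origin; the hub then slides 70 mm along the lane to its seat
- lane_red: fixed red lane (heavy hubs; 3 brass studs on its red housing), base 190x112x8. Origin: centre of its underside; x runs from the open mouth to the buffer, z up. Steel rails, tops 24 mm up, inner width 64 mm beyond x=-20, widening to 90 mm at the mouth, x=-91. Housing at x=55..91, 50 wide, top 58 mm up. The lanes stand in any order
- bed_red: flat sprung red bed of that lane, 135 x 62 x 3 mm, from x = -90 to 45 mm in the lane's frame; a seated hub stands on it. Origin on its top at the lane's origin, 16 mm above the bench when empty. It sinks level under load, about 2.5 N per mm, 5 mm at most (under a hub's own weight 0 to 3 mm), so it may be pressed lightly while sliding; its friction adds to the push felt at the wrist
- buffer_red: black sprung buffer pad of the red lane, 24 wide, 14 high. Origin: centre of the face that meets the hub's body, 35 mm along the lane's x when unloaded, 44 mm above the bench. Gives way along the lane's x at about 5 N per mm, 6 mm at most, and pushes a hub back if it is let go under load
- seat_red (a point): where the centre of the hub's underside is when the hub just touches the unloaded red buffer: 12 mm along the lane's x axis, on the bed
- mouth_red (a point): point on the red bed, in the wide part of the lane, to set the hub down: 58 mm before the lane's origin; the hub then slides 70 mm along the lane to its seat
- spare_ring: bystander: grey bearing ring, 66 mm across, 18 mm high; origin at the centre of its underside
- dark_ring_1: bystander: dark bearing ring, 66 mm across, 20 mm high; origin at the centre of its underside
- dark_ring_2: bystander: dark bearing ring, 68 mm across, 18 mm high; origin at the centre of its underside
- plug_gauge: bystander: plug gauge with dark handle, 22 x 104 x 22 mm, lying along its y axis; origin at the centre of its underside
- dial_indicator: bystander: dial indicator lying flat, 94 x 56 x 20 mm; origin at the centre of its underside
Mind the look-alikes: they are no part of the job. Leave any orange look-alike of the lane_red alone.

How it is judged (in metres and radians):
On the way, in this order (a step that is already met when the one before it is completed fails the run):
1. the hub is held still in the air, its underside at least 50 mm above the bench, for 0.3 s (height (world z) of hub above 0.05 m and linear speed of hub below 0.03 m/s and contact force between hub and the fingers above 1 N), for 0.3 s.
2. the hub is set down on the bed in the mouth of a lane, its centre within 30 mm of the mouth point (((horizontal distance between hub and mouth_green below 0.03 m and contact force between hub and bed_green above 0.5 N) or (horizontal distance between hub and mouth_yellow below 0.03 m and contact force between hub and bed_yellow above 0.5 N) or (horizontal distance between hub and mouth_red below 0.03 m and contact force between hub and bed_red above 0.5 N))), for 0.1 s.
3. in one of the lanes the hub presses on the buffer with 5 to 18 N for 0.3 s (((contact force between hub and buffer_green between 5 and 18 N and horizontal distance between hub and seat_green below 0.008 m) or (contact force between hub and buffer_yellow between 5 and 18 N and horizontal distance between hub and seat_yellow below 0.008 m) or (contact force between hub and buffer_red between 5 and 18 N and horizontal distance between hub and seat_red below 0.008 m))), for 0.3 s.
At the end, for the whole second after the job is handed in: the hub stands upright (within 0.08 rad) and at rest on the bed of the lane of its mass class (green under 400 g, yellow 400 to 600 g, red over 600 g, judged by its weight on the bed, either lane within 40 g of a limit), its centre within 5 mm of that lane's seat (((horizontal distance between hub and seat_green below 0.005 m and contact force between hub and bed_green between 1 and 4.32 N) or (horizontal distance between hub and seat_yellow below 0.005 m and contact force between hub and bed_yellow between 3.53 and 6.28 N) or (horizontal distance between hub and seat_red below 0.005 m and contact force between hub and bed_red above 5.49 N)) and angle between hub's own z axis and vertical below 0.08 rad and linear speed of hub below 0.01 m/s); the robot touches nothing.
It fails at once if the hub presses on a buffer with more than 25 N (contact force between hub and buffer_green above 25 N or contact force between hub and buffer_yellow above 25 N or contact force between hub and buffer_red above 25 N).
It fails at once if the hub is dropped, jammed or pressed on a lane (bed, rails and all) with more than 40 N (contact force between hub and lane_green above 40 N or contact force between hub and lane_yellow above 40 N or contact force between hub and lane_red above 40 N).
It fails at once if the hub is tipped by more than 0.5 rad (angle between hub's own z axis and vertical above 0.5 rad).
It fails at once if a bystander (a ring, the plug gauge or the dial indicator) is moved by more than 20 mm (distance of any of spare_ring, dark_ring_1, dark_ring_2, plug_gauge, dial_indicator from where it was at the start of the episode above 0.02 m).
It also fails if it takes over 64 s, if anything falls off the work surface, if the arm or the gripper's body presses on something with over 40 N, if the wrist force passes 120 N, or if a joint passes its speed limit or range.

## Working session

There is one attempt and no reset: what is moved stays moved. The work goes in short steps, Python scripts to look and compute and a tool call to move; the robot and the scene stay as the last step left them, time stands still between calls to the robot, and variables do not carry over. Pictures are saved under pics/ and viewed, at most 10 in all, crops included, and the job is handed in when it is done.

Besides the shell and the picture viewer there is one more tool, called after "Emit:" as name(argument=value, ...) on one line, values as JSON. carry_out: Moves the arm, as the interface text tells. Its arguments: {"type":"object","properties":{"rows":{"type":"array"}},"required":["rows"]}

```bash
mkdir -p pics
python3 - <<'E'
from bench import arm
import cv2,numpy as np
s=arm.read_state();print(s)
for n in("scene","top"):
    p,d=arm.get_image(n);cv2.imwrite(f"pics/{n}.png",p[...,::-1]);np.savez(f"{n}.npz",p=p,d=d,**arm.calibration(n))
    c=arm.calibration(n);print(n,c["mtx"].round(1).tolist(),c["cam_to_world"].round(3).tolist())
E
```

```text
{'clock': 0.0, 'joints': array([-1.01939504e+00,  3.85538377e-01,  6.61994313e-03, -4.66689293e-04,
       -1.19399536e+00, -2.58556404e-01]), 'joint_vel': array([ 0.00127871,  0.00108332,  0.00092297, -0.00065293,  0.00054982,
       -0.00164962]), 'joint_efforts': array([ 7.07798736e-04, -3.92290986e+01,  1.88407588e+01,  4.18633953e+00,
       -4.63823089e-03,  1.41138887e-06]), 'position': array([ 180.36669851, -598.19044775,  403.63464212]), 'ee_rot': array([-1.45814545e-01,  9.89311352e-01,  1.05854576e-03, -2.17800348e-04]), 'contact_force': array([-0.28896741, -0.20697024, -0.16983578]), 'wrist_torque': array([-0.01450311, -0.00175428,  0.00519374]), 'grasp_force': 0.0, 'gripper_width': 85.61974840263645}
scene [[435.7, 0.0, 312.7], [0.0, 435.7, 241.4], [0.0, 0.0, 1.0]] [[-0.903, 0.268, -0.335, 40.667], [-0.428, -0.597, 0.678, 907.654], [-0.018, 0.756, 0.654, 967.905], [0.0, 0.0, 0.0, 1.0]]
top [[481.4, 0.0, 313.2], [0.0, 481.4, 239.8], [0.0, 0.0, 1.0]] [[-0.018, 0.988, -0.152, 307.664], [-1.0, -0.021, -0.019, -57.031], [-0.022, 0.151, 0.988, 1383.926], [0.0, 0.0, 0.0, 1.0]]
```

View pics/top.png

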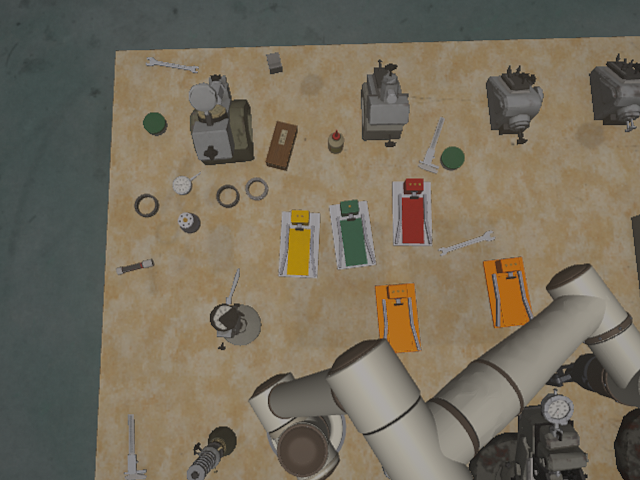

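View pics/scene.png

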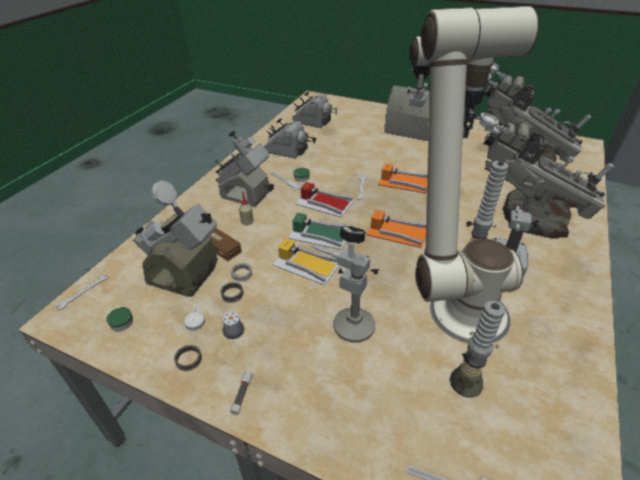

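The top view shows the hub at about (188,222), with the yellow lane at (300,245), green at (350,235) and red at (412,215). The orange decoys are below them. A tall stand is at (235,320), clear of the path between hub and lanes.

```bash
cat > h.py <<'E'
import numpy as np,cv2
def ray(c,uv,z):
    M=np.array(c["cam_to_world"]);K=np.array(c["mtx"]);uv=np.atleast_2d(uv).astype(float)
    d=np.c_[(uv[:,0]-K[0,2])/K[0,0],-(uv[:,1]-K[1,2])/K[1,1],-np.ones(len(uv))]@M[:3,:3].T
    o=M[:3,3];t=(z-o[2])/d[:,2];return o+d*t[:,None]
def cloud(c,d):
    v,u=np.mgrid[:480,:640];K=c["mtx"];M=c["cam_to_world"]
    P=np.stack([(u-K[0,2])/K[0,0]*d,-(v-K[1,2])/K[1,1]*d,-d],-1);return P@M[:3,:3].T+M[:3,3]
def lanes(p):
    h=cv2.cvtColor(p,cv2.COLOR_RGB2HSV);out={}
    for n,(a,b) in dict(yellow=(22,32),green=(55,88),red=(174,180)).items():
        m=((h[...,0]>=a)&(h[...,0]<=b)&(h[...,1]>120)&(h[...,2]>50))
        if n=="red": m|=(h[...,0]<4)&(h[...,1]>150)&(h[...,2]>50)
        out[n]=m.astype(np.uint8)
    return out
E
python3 - <<'E'
from h import *
c=dict(np.load("top.npz"));p=c["p"];P=cloud(c,c["d"])
for n,m in lanes(p).items():
    for q in sorted(cv2.findContours(m,0,2)[0],key=cv2.contourArea)[::-1][:4]:
        if cv2.contourArea(q)<60: continue
        r=cv2.minAreaRect(q);k=np.zeros_like(m);cv2.drawContours(k,[q],-1,1,-1)
        print(n,np.round(r[0]),np.round(r[1]),round(r[2]),np.median(P[k>0],0).round(), ray(c,r[0],16)[0].round())
m=(P[...,2]>30)&(np.hypot(*(np.mgrid[:480,:640]-np.array([222,188])[:,None,None]))<20)
print("hub",P[m].mean(0),P[m].max(0),P[m].min(0))
for uv in [(235,320),(211,130),(336,142),(182,186),(228,196),(257,188),(147,205),(135,266)]: print(uv,P[uv[1],uv[0]].round())
E
```

```text
yellow [298. 252.] [21. 46.] 3 [483.  14.  16.] [484.  13.  16.]
yellow [300. 216.] [13. 17.] 90 [579.   7.  58.] [587.   8.  16.]
red [412. 220.] [44. 21.] 90 [ 569. -316.   16.] [ 569. -317.   16.]
red [414. 184.] [11. 16.] 90 [ 664. -318.   57.] [ 674. -327.   16.]
hub [572.46990816 322.74390985  68.70424277] [ 601.07817956  352.03097424 1383.92593325] [307.66396032 -57.03097155  30.51529215]
(235, 320) [297. 139. 314.]
(211, 130) [754. 209. 272.]
(336, 142) [ 789. -101.   71.]
(182, 186) [686. 353.  16.]
(228, 196) [657. 220.   1.]
(257, 188) [679. 134.   1.]
(147, 205) [636. 462.  -3.]
(135, 266) [452. 482.  20.]
```

Emit:
carry_out(rows=[[-0.98, 0.75, 0, 0, 0, 0, 1], [-0.98, 0.75, 0, 0, 0, 0, 1], [-0.98, 0.75, 0, 0, 0, 0, 1], [-0.98, 0.75, 0, 0, 0, 0, 1]])

```text
clock: 0.6
position: [325.5, -396.4, 404.4]
ee_rot: [-0.146, 0.989, 0.0, -0.0]
contact_force: [0.9, -0.9, 0.3]
gripper_width: 85.2
grasp_force: 0.0
```

Emit:
carry_out(rows=[[-0.98, 0.75, 0, 0, 0, 0, 1], [-0.98, 0.75, 0, 0, 0, 0, 1], [-0.98, 0.75, 0, 0, 0, 0, 1], [-0.98, 0.75, 0, 0, 0, 0, 1]])

```text
clock: 1.1
position: [469.9, -196.0, 404.6]
ee_rot: [-0.146, 0.989, 0.0, -0.0]
contact_force: [1.7, -1.0, -0.3]
gripper_width: 85.6
grasp_force: 0.0
```

Emit:
carry_out(rows=[[-0.85, 0.7, 0, 0, 0, 0.093, 1], [-0.85, 0.7, 0, 0, 0, 0.093, 1], [-0.85, 0.7, 0, 0, 0, 0.093, 1], [-0.85, 0.7, 0, 0, 0, 0.093, 1], [-0.85, 0.7, 0, 0, 0, 0.093, 1]])

```text
clock: 1.72
position: [592.6, -12.6, 403.5]
ee_rot: [-0.002, 1.0, -0.0, -0.001]
contact_force: [-0.2, -1.1, 0.4]
gripper_width: 84.9
grasp_force: 0.0
```

Run:
```python
from bench import arm
from h import *
c=arm.calibration("wrist");p,d=arm.get_image("wrist");cv2.imwrite("pics/w1.png",p[...,::-1]);np.savez("w1.npz",p=p,d=d,**c)
print(c["cam_to_world"].round(3).tolist())
```

```text
[[-0.005, -0.947, -0.322, 508.412], [1.0, -0.004, -0.001, -13.36], [-0.0, -0.322, 0.947, 373.718], [0.0, 0.0, 0.0, 1.0]]
```

View pics/w1.png

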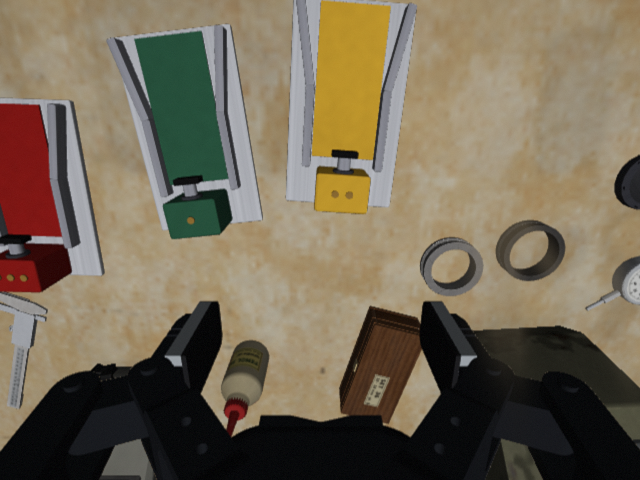

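Emit:
carry_out(rows=[[0.1, 0.8, 0, 0, 0, 0, 1], [0.1, 0.8, 0, 0, 0, 0, 1], [0.1, 0.8, 0, 0, 0, 0, 1]])

```text
clock: 2.15
position: [570.5, 146.0, 404.8]
ee_rot: [-0.0, 1.0, 0.0, -0.0]
contact_force: [-0.7, 0.9, 0.2]
gripper_width: 85.3
grasp_force: 0.0
```

Emit:
carry_out(rows=[[0.1, 0.8, 0, 0, 0, 0, 1], [0.1, 0.8, 0, 0, 0, 0, 1], [0.1, 0.8, 0, 0, 0, 0, 1], [0.1, 0.8, 0, 0, 0, 0, 1]])

```text
clock: 2.65
position: [550.8, 306.2, 404.2]
ee_rot: [-0.001, 1.0, -0.0, -0.0]
contact_force: [0.1, -0.7, -0.0]
gripper_width: 85.5
grasp_force: 0.0
```

Run:
```python
from bench import arm
from h import *
c=arm.calibration("wrist");p,d=arm.get_image("wrist");cv2.imwrite("pics/w2.png",p[...,::-1]);np.savez("w2.npz",p=p,d=d,**c)
P=cloud(c,d);m=(d>0)&(abs(P[...,2]-54)<4)&(np.hypot(P[...,0]-578,P[...,1]-328)<60)
q=max(cv2.findContours(m.astype(np.uint8),0,2)[0],key=cv2.contourArea)
print(cv2.minEnclosingCircle(q),ray(c,cv2.minEnclosingCircle(q)[0],54),P[m].mean(0),P[m].min(0),P[m].max(0))
```

```text
((346.6823425292969, 229.87646484375), 23.494504928588867) [[573.8589298  331.10183369  54.        ]] [573.50757507 331.05736381  54.62617898] [552.57946804 309.23129474  50.0690498 ] [596.90399673 353.9408027   57.82423373]
```

View pics/w2.png

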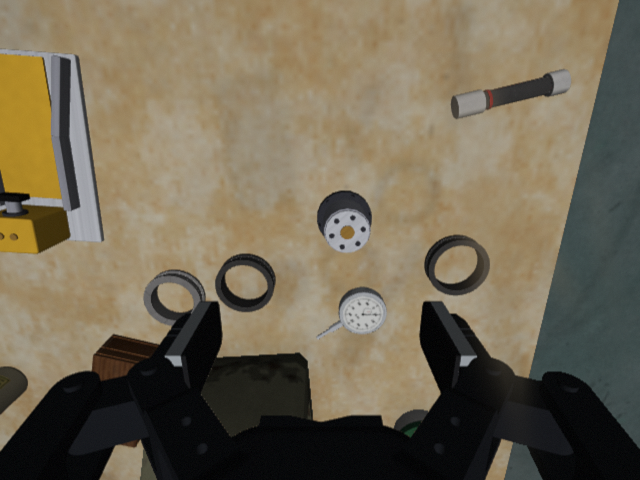

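The hub's lid is at pixel (347,230) in the wrist view, which gives (574,331). The jaw path on either side is clear.

Emit:
carry_out(rows=[[-0.115, 0.125, 0.75, 0, 0, 0, 1], [-0.115, 0.125, 0.75, 0, 0, 0, 1], [-0.115, 0.125, 0.75, 0, 0, 0, 1], [-0.115, 0.125, 0.75, 0, 0, 0, 1]])

```text
clock: 3.2
position: [574.3, 327.9, 252.0]
ee_rot: [0.001, 1.0, -0.002, -0.002]
contact_force: [-0.4, -0.3, 0.1]
gripper_width: 85.2
grasp_force: 0.0
```

Emit:
carry_out(rows=[[0, 0, 0.2, 0, 0, 0, 1], [0, 0, 0.34, 0, 0, 0, 1], [0, 0, 0.34, 0, 0, 0, 1], [0, 0, 0.34, 0, 0, 0, -1], [0, 0, 0.34, 0, 0, 0, -1], [0, 0, 0.34, 0, 0, 0, -1], [0, 0, 0.34, 0, 0, 0, -1], [0, 0, 0.34, 0, 0, 0, -1], [0, 0, 0.34, 0, 0, 0, -1]])

```text
clock: 4.32
position: [574.9, 330.7, 189.3]
ee_rot: [-0.001, 1.0, 0.001, 0.002]
contact_force: [-0.8, -1.1, 6.8]
gripper_width: 45.2
grasp_force: 61.7
```

Run:
```python
from bench import arm
s=arm.read_state();print(s)
```

```text
{'clock': 4.325, 'joints': array([ 7.65480976e-01,  6.51954801e-01, -1.26483111e-01,  1.05314840e-03,
       -7.88259744e-01, -2.33572078e+00]), 'joint_vel': array([ 0.00026239, -0.00171966, -0.0003598 , -0.00064657, -0.00112344,
        0.0015094 ]), 'joint_efforts': array([ -0.20199092, -43.12449217,  12.82529354,   2.69387394,
         0.19385184,   0.07831749]), 'position': array([574.92808384, 330.72038779, 189.2850125 ]), 'ee_rot': array([-6.48771849e-04,  9.99997620e-01,  1.14967320e-03,  1.73724545e-03]), 'contact_force': array([-0.82843298, -1.07316456,  6.75132462]), 'wrist_torque': array([-0.05563838,  0.26987938, -0.11310512]), 'grasp_force': 61.74193024635315, 'gripper_width': 45.173651438317584}
```

Emit:
carry_out(rows=[[0, 0, -0.1, 0, 0, 0, -1], [0, 0, -0.3, 0, 0, 0, -1], [0, 0, -0.5, 0, 0, 0, -1], [0, 0, -0.65, 0, 0, 0, -1], [0, 0, -0.7, 0, 0, 0, -1], [0, 0, -0.7, 0, 0, 0, -1], [0, 0, -0.7, 0, 0, 0, -1], [0, 0, -0.7, 0, 0, 0, -1], [0, 0, -0.7, 0, 0, 0, -1], [0, 0, -0.7, 0, 0, 0, -1], [0, 0, -0.7, 0, 0, 0, -1], [0, 0, -0.7, 0, 0, 0, -1]])

```text
clock: 5.82
position: [574.3, 330.1, 326.8]
ee_rot: [-0.0, 1.0, 0.0, 0.0]
contact_force: [-0.2, -0.2, -3.4]
gripper_width: 44.5
grasp_force: 61.8
```

Run:
```python
from bench import arm
from h import *
F=[]
for i in range(12):
    arm.get_image("top");s=arm.read_state();F.append(s["contact_force"])
print(np.mean(F,0),np.std(F,0),s["position"],s["gripper_width"],s["joint_efforts"])
for f in ("top","w1"):
    c=dict(np.load(f+".npz"));p=c["p"];P=cloud(c,c["d"])
    for n,m in lanes(p).items():
        for q in sorted(cv2.findContours(m,0,2)[0],key=cv2.contourArea)[::-1][:2]:
            if cv2.contourArea(q)<60: continue
            r=cv2.minAreaRect(q);z=16
            W=ray(c,cv2.boxPoints(r),z)[:,:2];k=np.zeros_like(m);cv2.drawContours(k,[q],-1,1,-1)
            k=k>0
            print(f,n,np.round(r[0]),W.round(1).tolist(),np.median(P[k],0).round(1))
    for n in("bed",):
        pass
```

```text
[ 0.19461338 -0.02988496 -2.93472675] [0.47716058 0.45735682 0.55706089] [574.26852329 330.11567408 326.7145328 ] 44.76368588115868 [ 3.15159341e-04 -4.60633528e+01  1.89354891e+01  4.39285666e+00
  1.15865121e-03  7.08759686e-06]
top yellow [298. 252.] [[420.8, 47.7], [553.2, 38.6], [548.3, -22.0], [416.1, -12.1]] [482.9  13.8  15.9]
top yellow [300. 216.] [[606.6, 32.9], [605.5, -16.5], [567.1, -15.9], [568.2, 33.3]] [578.9   7.4  57.8]
top red [412. 220.] [[634.8, -289.9], [633.4, -350.6], [504.6, -343.8], [505.8, -284.0]] [ 569.4 -316.    15.7]
top red [414. 184.] [[691.3, -304.2], [690.2, -350.6], [657.3, -348.9], [658.4, -302.6]] [ 664.5 -318.4   57.5]
w1 yellow [349.  80.] [[548.4, -25.1], [414.9, -13.4], [418.9, 47.9], [553.5, 44.7]] [476.   13.   16.8]
w1 yellow [342. 194.] [[607.9, -19.3], [567.4, -18.1], [568.8, 36.8], [609.4, 37.6]] [578.    6.4  58.8]
w1 green [181. 108.] [[446.3, -182.3], [436.2, -122.4], [571.2, -107.7], [584.2, -175.8]] [ 501.3 -145.1   16.8]
w1 green [192. 218.] [[599.4, -177.7], [593.1, -121.4], [631.8, -120.9], [638.5, -179.2]] [ 602.4 -133.1   58.7]
w1 red [ 23. 171.] [[504.2, -335.9], [496.4, -281.1], [635.1, -293.5], [645.2, -355.7]] [ 569.1 -312.8   16.8]
w1 red [ 20. 272.] [[703.4, -379.2], [655.3, -365.2], [655.1, -320.1], [703.2, -332.2]] [ 661.6 -310.5   58.6]
```

Mass is about 300 g, so the hub goes in the green lane. Next I get that lane's pose from the w1 view.

```bash
cat >> h.py <<'E'
def greenpose(c,p):
    m=lanes(p)["green"]; q=cv2.findContours(m,0,2)[0]
    q=[k for k in q if cv2.contourArea(k)>500 ]
    out=[]
    P=cloud(c,c["d"])
    for zz,(lo,hi) in {16:(10,22),58:(53,63)}.items():
        k=(m>0)&(P[...,2]>lo)&(P[...,2]<hi)&(abs(P[...,0]-530)<150)&(abs(P[...,1]+145)<80)
        k=cv2.morphologyEx(k.astype(np.uint8),cv2.MORPH_OPEN,np.ones((3,3)))
        v,u=np.nonzero(k);W=ray(c,np.c_[u,v],zz)[:,:2].astype(np.float32)
        r=cv2.minAreaRect(W);out.append((r,len(v)))
    return out
E
python3 - <<'E'
from h import *
for f in("w1","top"):
    c=dict(np.load(f+".npz"));print(f)
    for o in greenpose(c,c["p"]): print(o)
E
```

```text
w1
(((508.9409484863281, -145.13409423828125), (133.05087280273438, 60.89425277709961), 5.920188903808594), 8890)
(((603.0764770507812, -133.70867919921875), (33.97871398925781, 48.1623649597168), 6.247575759887695), 1691)
top
(((0.0, 0.0), (0.0, 0.0), 0.0), 0)
(((0.0, 0.0), (0.0, 0.0), 0.0), 0)
```

Emit:
carry_out(rows=[[0.05, -0.15, -0.2, 0, 0, 0, -1], [0.1, -0.4, -0.3, 0, 0, 0, -1], [0.2, -0.7, -0.3, 0, 0, 0, -1], [0.2, -0.95, -0.3, 0, 0, 0, -1]])

```text
clock: 6.92
position: [532.9, 138.2, 387.5]
ee_rot: [-0.001, 1.0, 0.0, 0.0]
contact_force: [1.6, -0.5, -2.9]
gripper_width: 44.9
grasp_force: 62.2
```

Emit:
carry_out(rows=[[0.1, -0.25, 0, 0, 0, 0, -1], [0.15, -0.5, 0, 0, 0, 0, -1], [0.15, -0.7, 0, 0, 0, 0, -1], [0.15, -0.7, 0, 0, 0, 0, -1]])

```text
clock: 7.42
position: [503.9, -2.2, 387.2]
ee_rot: [0.002, 1.0, 0.0, 0.0]
contact_force: [0.0, 0.9, -2.4]
gripper_width: 44.5
grasp_force: 62.6
```

Run:
```python
from bench import arm
from h import *
c=arm.calibration("wrist");p,d=arm.get_image("wrist");c=dict(c,d=d,p=p);cv2.imwrite("pics/w3.png",p[...,::-1]);np.savez("w3.npz",**c)
s=arm.read_state();print(s["position"],s["contact_force"])
for o in greenpose(c,p): print(o)
```

```text
[504.23101065  -1.04872562 387.08415711] [ 0.09325778 -0.10259685 -3.03777656]
(((509.22174072265625, -144.941650390625), (132.83798217773438, 61.124107360839844), 6.319270610809326), 7653)
(((602.6126708984375, -133.46389770507812), (34.247642517089844, 48.4858512878418), 6.4150710105896), 1425)
```

View pics/w3.png

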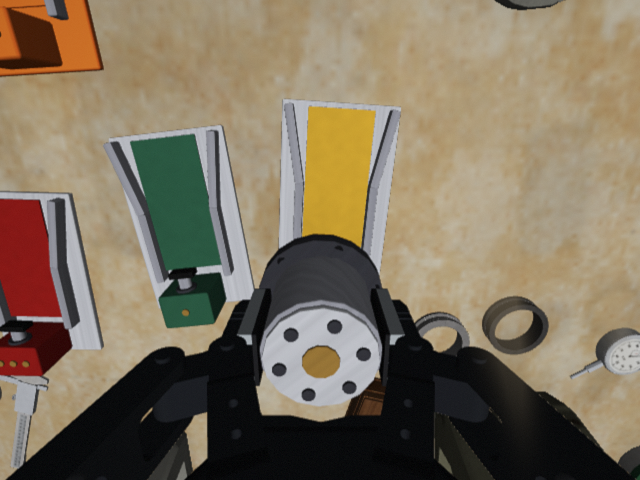

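The hub is upright and centred in the jaws, with its lid at (320,352). The green lane at (180,200) is confirmed at yaw 6.4°, with the mouth at (474,-149).

Emit:
carry_out(rows=[[0.05, -0.25, 0, 0, 0, -0.01, -1], [0.1, -0.5, 0, 0, 0, -0.02, -1], [0.15, -0.74, 0, 0, 0, -0.036, -1], [0.15, -0.74, 0.2, 0, 0, -0.036, -1], [0.15, -0.74, 0.5, 0, 0, -0.036, -1], [0.15, -0.74, 0.7, 0, 0, -0.036, -1], [0.15, -0.74, 0.8, 0, 0, -0.036, -1], [0.15, -0.74, 0.8, 0, 0, -0.036, -1], [0.15, -0.74, 0.8, 0, 0, -0.036, -1]])

```text
clock: 8.6
position: [475.6, -147.5, 227.7]
ee_rot: [-0.058, 0.998, -0.0, 0.001]
contact_force: [0.5, 0.5, -2.7]
gripper_width: 44.7
grasp_force: 63.1
```

Run:
```python
from bench import arm
from h import *
from scipy.spatial.transform import Rotation as R
s=arm.read_state();print(s["position"],s["contact_force"],R.from_quat(s["ee_rot"]).as_matrix().round(3).tolist())
o=np.array([531.6,-142.5]);a=np.radians(6.4);e=s["position"][:2]-o
print("lane xy",e@[np.cos(a),np.sin(a)],e@[-np.sin(a),np.cos(a)])
```

```text
[ 475.60841126 -147.47371328  227.7344862 ] [ 0.54473002  0.49872912 -2.7256334 ] [[-0.993, -0.115, 0.002], [-0.115, 0.993, -0.0], [-0.002, -0.001, -1.0]]
lane xy -56.19705914024341 1.2986059115948807
```

Emit:
carry_out(rows=[[0.005, -0.0065, 0.04, 0, 0, 0, -1], [0.005, -0.0065, 0.075, 0, 0, 0, -1], [0.005, -0.0065, 0.095, 0, 0, 0, -1], [0.005, -0.0065, 0.105, 0, 0, 0, -1], [0.005, -0.0065, 0.11, 0, 0, 0, -1], [0.005, -0.0065, 0.115, 0, 0, 0, -1], [0.005, -0.0065, 0.115, 0, 0, 0, -1], [0.005, -0.0065, 0.115, 0, 0, 0, -1]])

```text
clock: 9.6
position: [473.6, -149.4, 204.0]
ee_rot: [-0.057, 0.998, -0.0, 0.0]
contact_force: [-1.9, -0.3, 0.5]
gripper_width: 44.7
grasp_force: 63.1
```

Emit:
carry_out(rows=[[-0.02, 0, 0, 0, 0, 0, -1], [-0.05, 0, 0, 0, 0, 0, -1], [-0.08, 0, 0, 0, 0, 0, -1], [-0.11, 0, 0, 0, 0, 0, -1], [-0.14, 0, 0, 0, 0, 0, -1], [-0.16, 0, 0, 0, 0, 0, -1], [-0.18, 0, 0, 0, 0, 0, -1], [-0.2, 0, 0, 0, 0, 0, -1], [-0.2, 0, 0, 0, 0, 0, -1]])

```text
clock: 10.72
position: [514.1, -144.7, 203.8]
ee_rot: [-0.057, 0.998, -0.0, 0.001]
contact_force: [-0.8, -0.1, 0.6]
gripper_width: 44.7
grasp_force: 63.1
```

```bash
cat > st.py <<'E'
from bench import arm
from h import *
F=[]
for i in range(4): arm.get_image("top");s=arm.read_state();F.append(s["contact_force"])
o=np.array([531.6,-142.5]);a=np.radians(6.4);Q=np.array([[np.cos(a),np.sin(a)],[-np.sin(a),np.cos(a)]])
f=np.mean(F,0);print(s["clock"],"lane xy",Q@(s["position"][:2]-o),"z",s["position"][2],"F lane",Q@f[:2],f[2],s["wrist_torque"])
E
python3 st.py
```

```text
10.925 lane xy [-17.75657491  -0.30361609] z 203.97051203514374 F lane [-1.07064714  0.15808749] 0.3596506604218661 [0.00153468 0.07514986 0.0113716 ]
```

Emit:
carry_out(rows=[[-0.015, 0, 0, 0, 0, 0, -1], [-0.035, 0, 0, 0, 0, 0, -1], [-0.055, 0, 0, 0, 0, 0, -1], [-0.075, 0, 0, 0, 0, 0, -1], [-0.09, 0, 0, 0, 0, 0, -1], [-0.105, 0, 0, 0, 0, 0, -1], [-0.12, 0, 0, 0, 0, 0, -1], [-0.12, 0, 0, 0, 0, 0, -1]])

```text
clock: 11.92
position: [537.8, -142.0, 203.8]
ee_rot: [-0.057, 0.998, -0.0, 0.001]
contact_force: [-1.6, -0.4, 0.4]
gripper_width: 44.8
grasp_force: 63.1
```

```bash
python3 st.py
```

```text
12.125 lane xy [ 6.10965346 -0.24159706] z 203.91565898773072 F lane [-1.18122848 -0.03536431] 0.8072841072098441 [-0.03722127  0.28224452  0.00356387]
```

Emit:
carry_out(rows=[[-0.01, 0, 0, 0, 0, 0, -1], [-0.02, 0, 0, 0, 0, 0, -1], [-0.028, 0, 0, 0, 0, 0, -1], [-0.033, 0, 0, 0, 0, 0, -1], [-0.033, 0, 0, 0, 0, 0, -1]])

```text
clock: 12.75
position: [543.6, -141.4, 203.6]
ee_rot: [-0.057, 0.998, 0.0, -0.001]
contact_force: [-4.2, -0.6, 2.4]
gripper_width: 44.6
grasp_force: 63.2
```

```bash
python3 st.py
```

```text
12.95 lane xy [12.04551823 -0.25511088] z 203.6027896137568 F lane [-4.04041242 -0.15036043] 1.7985704807719536 [-0.16184631  1.19467934  0.02798093]
```

Emit:
carry_out(rows=[[-0.004, 0, 0, 0, 0, 0, -1], [-0.007, 0, 0, 0, 0, 0, -1], [-0.007, 0, 0, 0, 0, 0, -1]])

```text
clock: 13.32
position: [544.4, -141.3, 203.6]
ee_rot: [-0.057, 0.998, 0.0, -0.001]
contact_force: [-6.0, -1.1, 2.7]
gripper_width: 45.0
grasp_force: 63.3
```

```bash
python3 st.py
```

```text
13.525 lane xy [12.85917705 -0.28327481] z 203.62915236798924 F lane [-6.28846566 -0.05887111] 3.6847070641111146 [-0.22429747  1.70303988  0.01472762]
```

Emit:
carry_out(rows=[[-0.005, 0, 0, 0, 0, 0, -1], [-0.01, 0, 0, 0, 0, 0, -1], [-0.01, 0, 0, 0, 0, 0, -1], [-0.01, 0, 0, 0, 0, 0, -1]])

```text
clock: 14.02
position: [545.5, -141.2, 203.5]
ee_rot: [-0.056, 0.998, 0.0, -0.003]
contact_force: [-9.5, -0.9, 6.5]
gripper_width: 45.2
grasp_force: 63.5
```

```bash
python3 st.py
```

```text
14.225 lane xy [13.89554135 -0.29813486] z 203.49851285247487 F lane [-8.68350083  0.02682152] 5.7958095270454715 [-0.26890885  2.40123777  0.01739342]
```

Emit:
carry_out(rows=[[-0.004, 0, 0, 0, 0, 0, -1], [-0.009, 0, 0, 0, 0, 0, -1], [-0.009, 0, 0, 0, 0, 0, -1], [-0.009, 0, 0, 0, 0, 0, -1], [-0.009, 0, 0, 0, 0, 0, -1], [-0.009, 0, 0, 0, 0, 0, -1]])

```text
clock: 14.98
position: [546.4, -141.2, 203.4]
ee_rot: [-0.056, 0.998, 0.0, -0.004]
contact_force: [-11.8, -1.0, 7.2]
gripper_width: 44.8
grasp_force: 63.6
```

```bash
python3 st.py
```

```text
15.175 lane xy [14.83179525 -0.33168004] z 203.39931391521677 F lane [-11.42262985   0.17175512] 7.872050938310846 [-0.30170606  3.05732861 -0.05587254]
```

Emit:
carry_out(rows=[[0.008, 0, 0, 0, 0, 0, -1], [0.016, 0, 0, 0, 0, 0, -1], [0.024, 0, 0, 0, 0, 0, -1], [0.026, 0, 0, 0, 0, 0, -1], [0.026, 0, 0, 0, 0, 0, -1]])

```text
clock: 15.8
position: [544.1, -141.3, 203.5]
ee_rot: [-0.057, 0.998, 0.0, 0.0]
contact_force: [-2.6, -0.7, -2.2]
gripper_width: 44.8
grasp_force: 63.2
```

```bash
python3 st.py
```

```text
16.0 lane xy [12.55487154 -0.17063793] z 203.65272607063704 F lane [-2.5040375  -0.06104237] -1.7810434859290352 [-0.09813958  0.46687411 -0.09467251]
```

Emit:
carry_out(rows=[[0.004, 0, 0.001, 0, 0, 0, -1], [0.006, 0, 0.002, 0, 0, 0, -1], [0.006, 0, 0.002, 0, 0, 0, -1]])

```text
clock: 16.38
position: [543.3, -141.4, 203.8]
ee_rot: [-0.057, 0.998, -0.0, 0.001]
contact_force: [-1.0, -0.7, -0.9]
gripper_width: 44.4
grasp_force: 63.2
```

```bash
python3 st.py
```

```text
16.575 lane xy [11.69584221 -0.17230922] z 203.75921874423432 F lane [0.70114076 0.74384409] -0.7119990677367392 [ 0.32659061 -0.09464761 -0.04737673]
```

Emit:
carry_out(rows=[[0, 0, 0, 0, 0, 0, 0.2], [0, 0, 0, 0, 0, 0, 0.4], [0, 0, 0, 0, 0, 0, 0.7], [0, 0, 0, 0, 0, 0, 0.7], [0, 0, 0, 0, 0, 0, 0.7]])

```text
clock: 17.2
position: [542.7, -141.5, 203.3]
ee_rot: [-0.057, 0.998, -0.0, 0.0]
contact_force: [0.4, -0.1, -0.8]
gripper_width: 72.6
grasp_force: 0.0
```

Emit:
carry_out(rows=[[0, 0, -0.05, 0, 0, 0, 0.7], [0, 0, -0.2, 0, 0, 0, 0.7], [0, 0, -0.5, 0, 0, 0, 0.7], [0, 0, -0.8, 0, 0, 0, 0.7], [0, 0, -0.8, 0, 0, 0, 0.7], [0, 0, -0.8, 0, 0, 0, 0.7]])

```text
clock: 17.95
position: [542.1, -141.5, 363.7]
ee_rot: [-0.057, 0.998, 0.0, 0.0]
contact_force: [-0.1, -0.1, -1.2]
gripper_width: 72.9
grasp_force: 0.0
```

Run:
```python
from bench import arm
from h import *
c=arm.calibration("wrist");p,d=arm.get_image("wrist");cv2.imwrite("pics/w4.png",p[...,::-1])
P=cloud(c,d);m=(d>0)&(abs(P[...,2]-69)<5)&(np.hypot(P[...,0]-543,P[...,1]+141)<35)
q=max(cv2.findContours(m.astype(np.uint8),0,2)[0],key=cv2.contourArea)
u=cv2.minEnclosingCircle(q);W=ray(c,u[0],np.median(P[m][:,2]))[0];o=np.array([531.6,-142.5]);a=np.radians(6.4);Q=np.array([[np.cos(a),np.sin(a)],[-np.sin(a),np.cos(a)]])
print(u,W,"lane",Q@(W[:2]-o),P[m].min(0),P[m].max(0))
A=np.c_[P[m][:,:2],np.ones(m.sum())];print("tilt",np.linalg.lstsq(A,P[m][:,2],rcond=None)[0][:2],arm.read_state()["contact_force"])
```

```text
((320.1428527832031, 223.35714721679688), 28.24150276184082) [ 541.60285048 -141.87266806   69.60026183] lane [10.01043993 -0.49158471] [ 520.6634305  -164.32631436   64.09672551] [ 565.83886585 -118.87187532   72.68478821]
tilt [ 0.02912482 -0.00063797] [-0.57008892  0.27498019 -0.62515457]
```

View pics/w4.png

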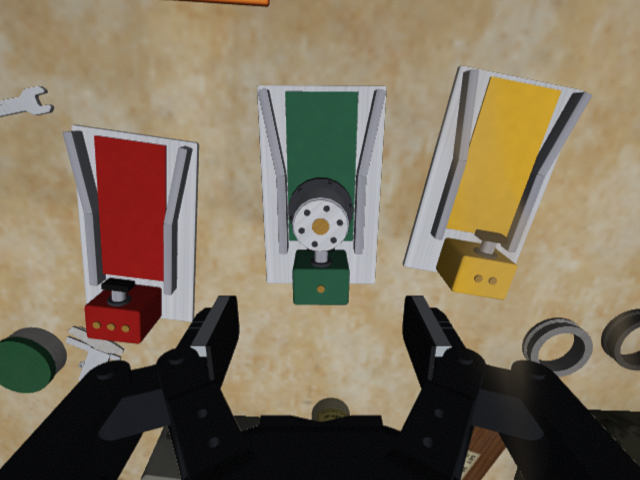

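The hub stands upright in the green lane at (320,225), against the buffer. Its measured centre is about 2 mm from the seat, and the gripper is clear. I'm handing the job in.

```bash
python3 -c "
from bench import arm
print(arm.job_done())"
```

```text
the job is handed in; nothing more can be done
None
```

I weighed the hub at about 300 g, so it went in the green lane; it pressed the buffer with an estimated 8–11 N for over half a second, now stands upright about 2 mm from its seat with the gripper clear, and the job is handed in (no verdict was returned).

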